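# Comb guide rods into the grooves of an instrument tray

## Task

Take the rake from its rest and set its head across the tray's two long rims at the plain white end, behind the loose rods. Leaning lightly but steadily on the rims all the way (a few newtons, never more than 15), comb it over the grooves to the far end so that every rod drops fully into a groove, then stand the rake back in its rest, level, and let go. Move the rods only with the rake, never with the fingers, and leave the pot, jar and clip box where they are.

Things in the scene. Friction and masses are not known exactly. Their poses are not given: they have to be found in the camera images.
- tray: fixed instrument tray, 140 mm (x) by 226 mm (y), z up, origin at the centre of its underside. Two long aluminium walls (along y, at x = -66 and +66 mm, 8 mm thick, 124 mm apart inside) carry flat clip-on rim rails, 51 mm above the origin give or take 0.8 mm (their height differs each time and must be felt); the blue end walls (at y = -109 and +109 mm) are 45 mm high. Combing goes from -y to +y
- tray_start (a point): point at nominal rim height (51 mm above the tray's origin), midway between the rims, 85 mm from the tray's centre towards -y, over the plain white strip (y = -105 to -60 mm, level with the ridges): here there is room to set the rake down behind the rods. The rims are rigid: half a millimetre too low is already more than 15 N
- tray_insert (a point): centre of the brown insert at ridge-top height, 35 mm above the tray's origin. Eight grooves along x, 11 mm wide, 9 mm deep, 19 mm apart, centres at y = -54.5 to +78.5 mm; round-topped ridges 8 mm wide between them, the last at y = +88 mm, then a strip of ridge height to +105 mm. A rod on the ridges has its centre 4 mm above this point, one fully in a groove 5 mm below
- rod0: round steel rod, polished and slippery, 8 mm in diameter, 110 mm long with round ends, 45 g, x axis along its length, origin at its centre. At the start it lies askew (17 to 29 degrees to the grooves) on top of the ridges.
- rod1: round blue rod, polished and slippery, 8 mm in diameter, 110 mm long with round ends, 45 g, x axis along its length, origin at its centre. At the start it lies askew (17 to 29 degrees to the grooves) on top of the ridges.
- rod2: round steel rod, polished and slippery, 8 mm in diameter, 110 mm long with round ends, 45 g, x axis along its length, origin at its centre. At the start it lies askew (17 to 29 degrees to the grooves) on top of the ridges.
- rod3: round blue rod, polished and slippery, 8 mm in diameter, 110 mm long with round ends, 45 g, x axis along its length, origin at its centre. At the start it lies askew (17 to 29 degrees to the grooves) on top of the ridges.
- rake_head (a point): middle of the underside of the rake's head, a straight aluminium bar 160 mm (x) by 24 mm (y) by 12 mm (z), z up. The bar's ends ride on the tray's rims, the tines hang between the walls. The rake weighs 120 to 210 g and looks the same from both sides
- rake_tines (a point): foot of the middle one of nine tines, each 5 by 4 mm, spread from x = -58.5 to +58.5 mm under the head and hanging 14.5 mm below it. With the bar on the rims they pass about 1.5 mm above the ridges; lifted a few mm they ride up over the rods. A rod that wedges comes free when the rake is drawn back a little
- rake_grip (a point): centre (half-way up the free part) of the rake's upright orange handle, 44 mm above the underside of the head. The handle is 34 mm (x) by 18 mm (y) and reaches from 12 to 70 mm above the underside of the head; grasp it across its 18 mm from above
- rest: fixed rake rest, 180 mm (x) by 80 mm (y), origin at the centre of its underside. Two white posts at x = -73 and +73 mm carry the ends of the rake's head 40 mm above the origin; on each, cheeks 10 mm higher stand 32 mm apart in y, so the head (24 mm) lies between them with 4 mm to spare on each side. The rake's x axis then lies along the rest's x axis (either way round)
- gallipot: steel pot, 68 mm across, 45 mm high, beyond the work, to be left alone; origin under its centre
- jar: amber jar, 52 mm across, 75 mm high, beyond the work, to be left alone; origin under its centre
- clipbox: green open box 80 by 60 by 30 mm, beyond the work, to be left alone; origin under its centre
Not all that is in view belongs to the job. What is shaped like the rod0 but purple or red is not meant.

How it is judged (in metres and radians):
On the way, in this order (a step that is already met when the one before it is completed fails the run):
1. the rake bears on the tray's rims at the plain end, behind the rods (over 2 N, head across the tray) (contact force between rake and tray above 2 N and angle between the x axis of rake_head and the x axis of tray, either way round below 0.12 rad and y of rake_head in the frame of tray between -0.105 and -0.065 m and z of rake_head in the frame of tray below 0.054 m), for 0.2 s.
2. the rake bears on the rims (over 2 N) in the middle of the grooves (contact force between rake and tray above 2 N and angle between the x axis of rake_head and the x axis of tray, either way round below 0.12 rad and y of rake_head in the frame of tray between -0.02 and 0.04 m), for 0.1 s.
3. the rake bears on the rims (over 2 N) at the far end and every rod is down in a groove (contact force between rake and tray above 2 N and angle between the x axis of rake_head and the x axis of tray, either way round below 0.12 rad and y of rake_head in the frame of tray above 0.07 m and z of rod0 in the frame of tray between 0.026 and 0.0325 m and angle between the x axis of each of rod0, rod1, rod2, rod3 and the x axis of tray, either way round below 0.06 rad and y of rod0 in the frame of tray between -0.062 and 0.086 m and z of rod1 in the frame of tray between 0.026 and 0.0325 m and y of rod1 in the frame of tray between -0.062 and 0.086 m and z of rod2 in the frame of tray between 0.026 and 0.0325 m and y of rod2 in the frame of tray between -0.062 and 0.086 m and z of rod3 in the frame of tray between 0.026 and 0.0325 m and y of rod3 in the frame of tray between -0.062 and 0.086 m), for 0.1 s.
At the end, for the whole second after the job is handed in: every rod lies fully down in a groove (centre under 32.5 mm above the tray's origin, within 0.06 rad of the grooves); the rake stands level in its rest, between the cheeks, within 16 mm of the middle, at rest and let go (z of rod0 in the frame of tray between 0.026 and 0.0325 m and angle between the x axis of each of rod0, rod1, rod2, rod3 and the x axis of tray, either way round below 0.06 rad and y of rod0 in the frame of tray between -0.062 and 0.086 m and z of rod1 in the frame of tray between 0.026 and 0.0325 m and y of rod1 in the frame of tray between -0.062 and 0.086 m and z of rod2 in the frame of tray between 0.026 and 0.0325 m and y of rod2 in the frame of tray between -0.062 and 0.086 m and z of rod3 in the frame of tray between 0.026 and 0.0325 m and y of rod3 in the frame of tray between -0.062 and 0.086 m and z of rake_head in the frame of rest between 0.037 and 0.043 m and horizontal distance between rake_head and rest below 0.016 m and angle between the x axis of rake_head and the x axis of rest, either way round below 0.12 rad and angle between rake_head's own z axis and vertical below 0.08 rad and linear speed of each of rake, rod0, rod1, rod2, rod3 below 0.02 m/s); the robot touches nothing.
It fails at once if the rake presses on the tray with more than 16 N (contact force between rake and tray above 16 N).
It fails at once if the fingers touch a rod (contact force between the fingers and rod0 above 0.3 N or contact force between the fingers and rod1 above 0.3 N or contact force between the fingers and rod2 above 0.3 N or contact force between the fingers and rod3 above 0.3 N).
It fails at once if the pot, jar or clip box is moved by more than 15 mm (distance of any of gallipot, jar, clipbox from where it was at the start of the episode above 0.015 m).
It also fails if it takes over 72 s, if anything falls off the work surface, if the arm or the gripper's body presses on something with over 40 N, if the wrist force passes 120 N, or if a joint passes its speed limit or range.

## Robot

A 6-joint arm with a two-finger parallel gripper is mounted at the origin on the work surface. World frame = base frame: x ahead of the robot, y to its left, z up, the work surface at z = 0. Lengths are in m, angles in degrees, forces in N, time in s.
With the tool pointing down it reaches from about 0.25 to 0.725 m from the base axis. Payload 9.7 kg.
Tool frame: the origin (TCP) lies between the finger pads; the fingertips stand 11 mm ahead of it and the grasp point (between the pads) lies 8 mm behind it; y points along the fingers, x is the direction in which the jaws open and shut, and the axes are right-handed (so a half turn about y gives the same grasp; the last joint's range is limited). The gripper opens to 85 mm and grips with 20 to 120 N. Pads are 22 mm wide; open, the fingers measure 114 mm over their backs; the gripper's body (76 mm by 85 mm) begins 54 mm behind the grasp point. The pads swing forward as they close: fully open they stand 13 mm farther back than shut.
Start: joints at [-75.63, 4.979, 10.078, 95.1, 0, 90], TCP at [0.136, -0.533, 0.242] pointing down, gripper open.
Joint ranges: [-179.16, 179.16], [-48.56, 103.87], [-65.8, 70.77], [-126.05, 130.52], [-82.76, 87.17], [-180, 180]. Speed limits (degrees/s): [127.2, 127.2, 147.25, 180, 180, 180].

## Interface

Orientations are given as [roll, pitch, yaw] about the fixed x, y, z axes, in that order (R = Rz(yaw) Ry(pitch) Rx(roll)).
In Python, from workcell import bot, vision gives the robot as it stands. The module is installed in compiled form; this text tells all that it offers.
- The arm moves only by the shell command python3 -m crank 'ROWS' [OPENING] [FORCE]. ROWS is text: rows parted by semicolons, each of 6 numbers parted by spaces: the shift along the tool's x, y, z in m, then the turn, a rotation vector about the tool's x, y, z in rad. A call has 1 to 8 rows; each row is the pose to reach, as a shift and turn from the pose commanded when the call began, along the tool's axes at that moment; what a row does not reach only later rows make up. A row lasts 1/10 s, in which the tool goes at most 50 mm and 8.59 degrees, less where a joint would pass 70% of its speed; a pose out of reach is approached as far as the arm can. A call with a gripper value outside its range is refused whole. OPENING is the gripper's target within -1 to 1 (shut at 1, half-way at 0, fully open at -1), set as the call begins (- or left out, the last holds). The fingers move at their own pace and stop on an object; FORCE is the grip in N (left out, the last holds). Time passes only in rows, so rows that repeat a pose let the fingers close. It gives the time, the measured TCP pose, the force and the opening at its end, in the units of the state.
- bot.get_obs(): the state, without advancing time (a new reading comes with each control period).
- vision.camera(name): name is "scene" or "top" or "wrist"; returns the picture (420x560x3 uint8, red, green, blue); there is no depth.
- vision.get_calibration(name): a dict with "fx", "fy", "cx", "cy" (pixels), "rvec" (rotation vector, rad) and "tvec" (3), from world to camera coordinates, as OpenCV has them. Camera axes: x right, y down, z forward; pixel columns grow to the right and rows downward; lengths in m; the calibration is good to about 2 mm. A picture is of the moment at which its call begins: read the wrist's pose just before it. get_calibration takes no time and is no camera call; for the wrist camera it gives the pose at the moment of the call.
- bot.job_done(): hands the job in, once; it reports no verdict.
The state is a dict: "time": time; "q": joint angles; "qd": joint speeds; "joint_efforts": joint torques, N m; "ee_pos": TCP position; "tcp_rot": TCP orientation; "wrist_force": force on the tool from outside, world axes, zero at the start; "torque": the same for the moment, N m; "opening": finger opening in m.
Only numpy, scipy, OpenCV 4.12 (cv2) and the standard library are available. Lean on these libraries where they do the work, as an engineer would, in place of code of your own. Each camera call takes 0.05 s, during which the arm holds its last target. There are 200 camera calls.

## Working session

There is one attempt and no reset: what is moved stays moved. The work goes in short steps, Python scripts to look and compute and a shell command to move; the robot and the scene stay as the last step left them, time stands still between calls to the robot, and variables do not carry over. Pictures are saved under pics/ and viewed, about 8 in all and at most 12, crops included, and the job is handed in when it is done.

```bash
mkdir -p pics; ls; python3 - <<'E'
from workcell import bot, vision
import cv2
o=bot.get_obs(); print(o)
for n in("top","scene"):
    im=vision.camera(n); c=vision.get_calibration(n); print(n,c)
    cv2.imwrite(f"pics/{n}0.png",cv2.cvtColor(im,cv2.COLOR_RGB2BGR))
E
```

```text
pics
{'time': 0.0, 'q': array([-7.56308200e+01,  5.01215834e+00,  1.00351315e+01,  9.51003178e+01,
        2.54920577e-04,  9.00001637e+01]), 'qd': array([-0.01409129, -0.01872835, -0.09004426, -0.03165337,  0.00527695,
       -0.04663337]), 'joint_efforts': array([ 5.48508524e-04, -5.20386350e+01,  4.64806044e+01,  1.62519672e-02,
       -5.11422354e-05,  4.96553992e-05]), 'ee_pos': array([ 0.13644073, -0.53258581,  0.24157898]), 'tcp_rot': array([-8.99997453e+01,  7.73446595e-02, -7.56309837e+01]), 'wrist_force': array([-0.14942412,  0.18864918,  0.05428646]), 'torque': array([ 0.02026197, -0.04693587,  0.00579636]), 'opening': 0.08535795733120208}
top {'fx': 387.81757509104006, 'fy': 387.81757509104006, 'cx': 277.31608384358725, 'cy': 210.4063122496736, 'rvec': array([ 2.17346196, -2.13202556,  0.18252532]), 'tvec': array([-0.03005066,  0.56820313,  0.63936934])}
scene {'fx': 483.4748378769214, 'fy': 483.4748378769214, 'cx': 276.3199572717196, 'cy': 206.67250515877444, 'rvec': array([ 2.29853036,  0.66508228, -0.24624534]), 'tvec': array([-0.49114221, -0.1717186 ,  1.21787556])}
```

View pictures.

View pics/top0.png

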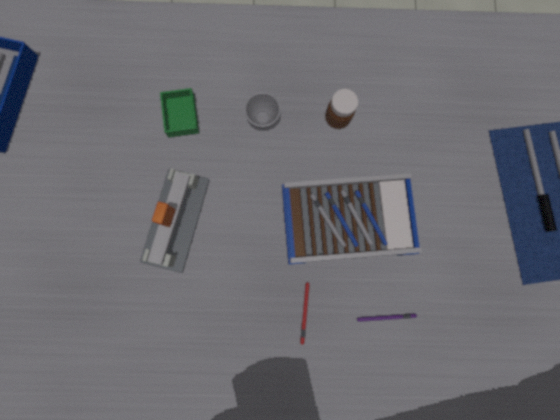

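View pics/scene0.png

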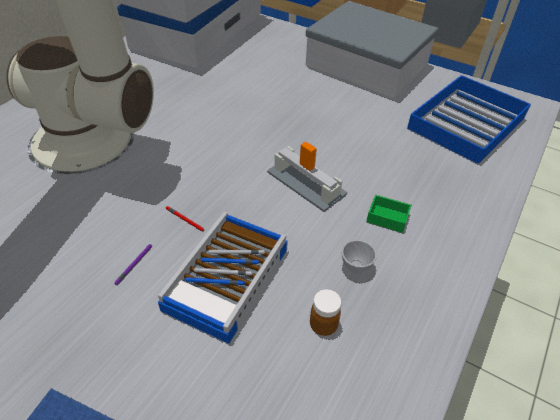

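```bash
cat > h.py <<'E'
import numpy as np, cv2
from workcell import bot, vision
from scipy.spatial.transform import Rotation as R
def ray(px,z,c):
    "world point at height z seen at pixel px"
    M=cv2.Rodrigues(np.array(c["rvec"]))[0]; o=-M.T@c["tvec"]
    d=M.T@np.array([(px[0]-c["cx"])/c["fx"],(px[1]-c["cy"])/c["fy"],1])
    return o+d*(z-o[2])/d[2]
def proj(P,c):
    K=np.array([[c["fx"],0,c["cx"]],[0,c["fy"],c["cy"]],[0,0,1]])
    return cv2.projectPoints(np.float64(P).reshape(-1,1,3),c["rvec"],c["tvec"],K,None)[0].reshape(-1,2)
def save(im,name): cv2.imwrite("pics/"+name,cv2.cvtColor(im,cv2.COLOR_RGB2BGR))
E
python3 - <<'E'
from h import *
im=cv2.cvtColor(cv2.imread("pics/top0.png"),cv2.COLOR_BGR2RGB)
out=np.zeros((600,800,3),np.uint8)
def put(x0,y0,w,h,s,ox):
    k=cv2.resize(im[y0:y0+h,x0:x0+w],None,fx=s,fy=s,interpolation=cv2.INTER_CUBIC)
    for x in range(x0-x0%10+10,x0+w,10):
        k[:6 if x%50 else 14,int((x-x0+.5)*s)]=(255,255,0); 
        if x%20==0: cv2.putText(k,str(x),(int((x-x0)*s)-10,24),0,.35,(255,255,0))
    for y in range(y0-y0%10+10,y0+h,10):
        k[int((y-y0+.5)*s),:6]=(255,255,0)
        if y%20==0: cv2.putText(k,str(y),(8,int((y-y0)*s)+4),0,.35,(255,255,0))
    out[:k.shape[0],ox:ox+k.shape[1]]=k
put(275,160,148,118,3.5,0); put(137,155,78,125,3.5,522)
save(out,"crop1.png")
E
```

```text
(no output)
```

View pics/crop1.png

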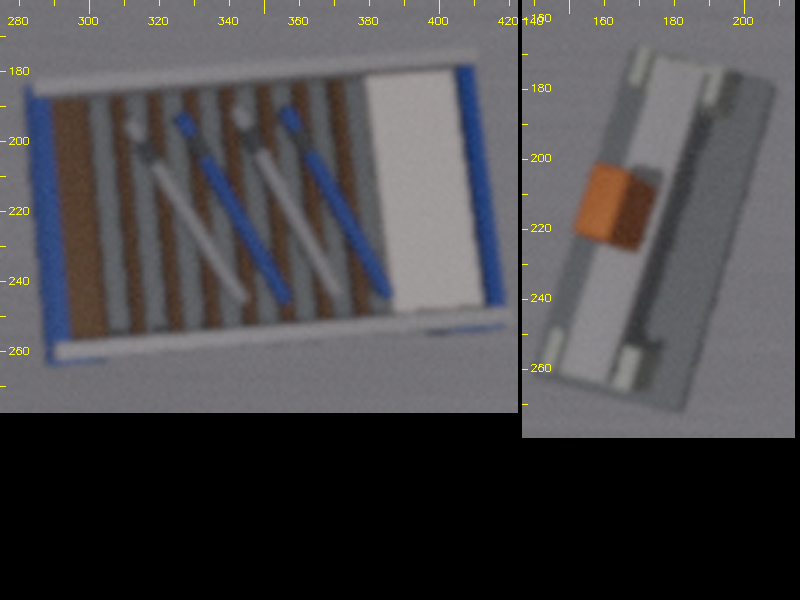

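```bash
python3 - <<'E'
from h import *
from scipy.optimize import least_squares
c=vision.get_calibration("top")
f=lambda X,Y,ox=0,x0=275,y0=160:((X-ox)/3.5+x0-.5+.5/3.5,(Y)/3.5+y0-.5)
def fit(px,model,z,g):
    P=np.array([ray(p,z,c)[:2] for p in px])
    def res(v):
        a=v[2];m=np.array(model);return (np.c_[m[:,0]*np.cos(a)-m[:,1]*np.sin(a),m[:,0]*np.sin(a)+m[:,1]*np.cos(a)]+v[:2]-P).ravel()
    s=least_squares(res,[*P.mean(0),g]); print(s.x[:2].round(4),np.degrees(s.x[2]).round(2),(s.fun.reshape(-1,2)*1e3).round(1).tolist()); return s.x
t=fit([f(33,81),f(33,97),f(475,48),f(475,62),f(57,362),f(57,343),f(507,322),f(507,308)],
 [(.07,.113),(.062,.113),(.07,-.113),(.062,-.113),(-.07,.113),(-.062,.113),(-.07,-.113),(-.062,-.113)],.051,0)
g=lambda X,Y:f(X,Y,522,137,155)
fit([g(655,57),g(707,68),g(560,372),g(608,385)],[(.08,.012),(.08,-.012),(-.08,.012),(-.08,-.012)],.052,-.3)
fit([g(600,163),g(632,170),g(575,238),g(610,247)],[(.017,.009),(.017,-.009),(-.017,.009),(-.017,-.009)],.110,-.3)
E
```

```text
[ 0.5587 -0.1483] 5.68 [[0.2, 1.1], [0.4, 0.4], [0.4, 0.3], [-0.3, -0.7], [0.4, 1.0], [-0.8, 1.7], [-0.7, -2.4], [0.4, -1.3]]
[0.5525 0.1681] -13.58 [[-0.7, -1.2], [-1.3, 1.7], [0.9, -0.3], [1.0, -0.2]]
[0.5508 0.1662] -13.3 [[-0.2, 1.7], [-1.4, -1.2], [1.0, 0.6], [0.6, -1.1]]
```

```bash
python3 -m crank '-.28 0 .28 0 -1.05 0;-.28 0 .28 0 -1.05 0;-.28 0 .28 0 -1.05 0;-.28 0 .28 0 -1.05 0;-.28 0 .28 0 -1.05 0;-.28 0 .28 0 -1.05 0;-.28 0 .28 0 -1.05 0;-.28 0 .28 0 -1.05 0'; python3 -c "
from h import *
o=bot.get_obs();print(o['q'],o['ee_pos'],o['tcp_rot'])"
```

```text
time: 0.9
ee_pos: [0.3387, -0.19, 0.2422]
tcp_rot: [-90.0, -0.0, -15.2]
wrist_force: [1.4, -0.1, 1.3]
opening: 0.0851
[-2.92972857e+01 -1.69357648e+01 -9.98136860e+00  9.69373708e+01
  4.72891326e-03  7.58653887e+01] [ 0.33869826 -0.19002157  0.24223144] [-8.99995719e+01 -1.76647791e-02 -1.51626738e+01]
```

```bash
python3 -m crank '.112 0 .4 0 -1.15 0;.112 0 .4 0 -1.15 0;.112 0 .4 0 -1.15 0;.112 0 .4 0 -1.15 0;.112 0 .4 0 -1.15 0;.112 0 .4 0 -1.15 0;.112 0 .4 0 -1.15 0;.112 0 .4 0 -1.15 0'; python3 -c "
from h import *
o=bot.get_obs();print(o['q'],o['ee_pos'],o['tcp_rot'])"
```

```text
time: 1.7
ee_pos: [0.5455, 0.1525, 0.2419]
tcp_rot: [-90.0, 0.0, 50.8]
wrist_force: [0.5, -0.5, 0.6]
opening: 0.0855
[ 1.56241226e+01  7.28148975e+00  1.25417726e+01  9.52745987e+01
 -6.01773852e-03  5.48457211e+01] [0.54552326 0.15253056 0.24192382] [-8.99966774e+01  1.51695684e-02  5.07784027e+01]
```

```bash
python3 -m crank '.015 .03 .0045 0 -.448 0;.015 .03 .0045 0 -.448 0;.015 .03 .0045 0 -.448 0;.015 .03 .0045 0 -.448 0;.015 .03 .0045 0 -.448 0;.015 .03 .0045 0 -.448 0'; python3 - <<'E'
from h import *
o=bot.get_obs();c=vision.get_calibration("wrist");im=vision.camera("wrist");save(im,"w1.png")
print(o['q'],o['ee_pos'],o['tcp_rot'],c)
np.savez("w1.npz",**c)
E
```

```text
time: 2.3
ee_pos: [0.551, 0.1647, 0.2125]
tcp_rot: [-90.0, -0.0, 75.9]
wrist_force: [-0.9, 0.1, 0.1]
opening: 0.0852
[1.66360225e+01 7.91317634e+00 9.96510047e+00 9.20372484e+01
 1.13215114e-03 3.07611456e+01] [0.55104366 0.16465621 0.21245233] [-9.00120319e+01 -8.47890915e-03  7.58748779e+01] {'fx': 327.4380947840668, 'fy': 327.4380947840668, 'cx': 281.45780133614306, 'cy': 208.5330412336656, 'rvec': array([-2.28623262, -1.78163594, -0.26508054]), 'tvec': array([-0.29396762, -0.50203345,  0.20623474])}
```

View pics/w1.png

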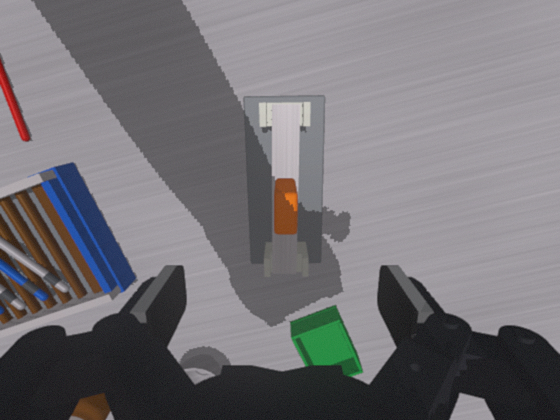

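```bash
python3 - <<'E'
from h import *
c=dict(np.load("w1.npz"))
a=ray((285.5,103),.052,c);b=ray((288.5,273),.052,c);print(a,b,(a+b)/2,np.degrees(np.arctan2(*(a-b)[1::-1])),np.linalg.norm(a-b))
for p in [(275,179),(297,180),(275,234),(297,234),(286,179),(286,234)]: print(p,ray(p,.11,c))
M=cv2.Rodrigues(c["rvec"])[0];print(-M.T@c["tvec"])
T=np.array([.551,.1647])
print(proj([[*T,.2]],c), proj([[.551,.1665,.11]],c))
E
```

```text
[0.4755694  0.18686752 0.052     ] [0.63151263 0.15124732 0.052     ] [0.55354101 0.16905742 0.052     ] 167.13336747303126 0.15995964990659925
(275, 179) [0.52539157 0.16590863 0.11      ]
(297, 180) [0.53000396 0.18119208 0.11      ]
(275, 234) [0.56667352 0.15526222 0.11      ]
(297, 234) [0.57077425 0.17152036 0.11      ]
(286, 179) [0.52733889 0.17363521 0.11      ]
(286, 234) [0.56872381 0.16339099 0.11      ]
[0.47965546 0.18200613 0.34320799]
[[282.47987078 267.97532652]] [[284.33728141 211.52653764]]
```

```bash
python3 -m crank '.0036 .06 -.0007 0 -.016 0;.0036 .1 -.0007 0 -.016 0;.0036 .12 -.0007 0 -.016 0;.0036 .1365 -.0007 0 -.016 0;.0036 .1365 -.0007 0 -.016 0;.0036 .1365 -.0007 0 -.016 0'; python3 -m crank '0 0 0 0 0 0;0 0 0 0 0 0;0 0 0 0 0 0;0 0 0 0 0 0;0 0 0 0 0 0;0 0 0 0 0 0;0 0 0 0 0 0;0 0 0 0 0 0' 1 50; python3 -m crank '0 0 0 0 0 0;0 0 0 0 0 0;0 0 0 0 0 0;0 0 0 0 0 0'; python3 -c "
from h import *
o=bot.get_obs();print(o['ee_pos'],o['tcp_rot'],o['wrist_force'],o['torque'],o['opening'])"
```

```text
time: 2.95
ee_pos: [0.5527, 0.1681, 0.0764]
tcp_rot: [-90.0, -0.0, 76.9]
wrist_force: [0.5, -0.1, 0.1]
opening: 0.0854
time: 3.75
ee_pos: [0.5527, 0.1682, 0.0762]
tcp_rot: [-90.0, -0.0, 77.0]
wrist_force: [-1.6, 0.4, 4.6]
opening: 0.0172
time: 4.15
ee_pos: [0.5527, 0.1682, 0.0761]
tcp_rot: [-90.0, -0.0, 77.0]
wrist_force: [-1.7, 0.9, 6.4]
opening: 0.0179
[0.55269167 0.16820871 0.07614166] [-9.00226913e+01 -1.74821587e-02  7.70052333e+01] [-1.73966834  0.93894937  6.40387337] [ 0.0450296   0.12739597 -0.0547031 ] 0.017917225991833412
```

```bash
python3 -m crank '0 -.005 0 0 0 0;0 -.015 0 0 0 0;0 -.03 0 0 0 0;0 -.05 0 0 0 0;0 -.07 0 0 0 0;0 -.08 0 0 0 0;0 -.08 0 0 0 0;0 -.08 0 0 0 0'; python3 -c "
from h import *
o=bot.get_obs();print(o['ee_pos'],o['tcp_rot'],o['wrist_force'],o['torque'],o['opening'])"
python3 -m crank '-.01 0 -.0027 0 -.02 0;-.03 0 -.008 0 -.05 0;-.06 0 -.016 0 -.08 0;-.1 0 -.027 0 -.11 0;-.14 0 -.038 0 -.14 0;-.17 0 -.046 0 -.163 0;-.19 0 -.051 0 -.163 0;-.194 0 -.052 0 -.163 0'
python3 -c "
from h import *
o=bot.get_obs();print(o['ee_pos'],o['tcp_rot'],o['wrist_force'],o['torque'],o['opening'])
a=np.radians(o['tcp_rot'][2]);d=np.array([.5671,-.2329])-o['ee_pos'][:2]
print(d@[np.cos(a),np.sin(a)],d@[-np.sin(a),np.cos(a)],-np.radians(95.7)+a)"
```

```text
time: 4.95
ee_pos: [0.5525, 0.1681, 0.1554]
tcp_rot: [-90.0, 0.0, 77.0]
wrist_force: [0.6, 0.1, -3.3]
opening: 0.0177
[0.55251329 0.16813084 0.1554042 ] [-8.99832037e+01  9.24177829e-03  7.70054394e+01] [ 0.57584182  0.12527532 -3.28348707] [-0.03561968  0.04403872  0.00093747] 0.017705893993726157
time: 5.75
ee_pos: [0.559, -0.0347, 0.1545]
tcp_rot: [-89.9, 0.0, 86.2]
wrist_force: [-0.8, 0.8, -2.6]
opening: 0.0177
[ 0.55901698 -0.03465357  0.15446942] [-8.98885985e+01  2.12479474e-02  8.61968301e+01] [-0.80528232  0.76711981 -2.56711689] [0.07645004 0.04468883 0.02843571] 0.017661531503994878
-0.19727370983650433 -0.02121473207118383 -0.1658616049167272
```

```bash
python3 -m crank '-.01 0 -.001 0 -.02 0;-.03 0 -.003 0 -.05 0;-.06 0 -.006 0 -.08 0;-.1 0 -.011 0 -.11 0;-.14 0 -.015 0 -.14 0;-.17 0 -.018 0 -.166 0;-.19 0 -.0205 0 -.166 0;-.197 0 -.021 0 -.166 0'
python3 -m crank '0 .04 0 0 0 0;0 .04 0 0 0 0;0 .04 0 0 0 0;0 .04 0 0 0 0'
python3 - <<'E'
from h import *
o=bot.get_obs();c=vision.get_calibration("wrist");im=vision.camera("wrist");save(im,"w2.png")
t=vision.camera("top");s=vision.camera("scene");save(t,"t2.png");save(s,"s2.png")
print(o['q'],o['ee_pos'],o['tcp_rot'],o['wrist_force'],o['torque'])
np.savez("w2.npz",**c)
k=np.zeros((420,800,3),np.uint8);k[:,:420]=im[:,70:490];k[:,420:]=cv2.resize(s[200:421 if 0 else 409,100:290],(380,418))[:420] if 0 else np.pad(cv2.resize(s[190:400,100:290],(380,420)),((0,0),(0,0),(0,0)))
save(k,"m2.png")
E
```

```text
time: 6.55
ee_pos: [0.5678, -0.2316, 0.1545]
tcp_rot: [-89.9, -0.0, 95.8]
wrist_force: [-0.1, -0.6, -1.4]
opening: 0.0173
time: 6.95
ee_pos: [0.5686, -0.2299, 0.1174]
tcp_rot: [-90.1, 0.0, 95.9]
wrist_force: [-0.2, 0.2, -1.5]
opening: 0.0174
[-2.20191960e+01  1.28988295e+01  5.19318624e+00  8.22109777e+01
  4.10694705e-03 -2.79254683e+01] [ 0.56861245 -0.22993479  0.11741088] [-9.00755935e+01  3.54195413e-02  9.59062519e+01] [-0.2205527   0.15343009 -1.49584838] [-0.02607763  0.04816127 -0.05004343]
```

View pics/m2.png

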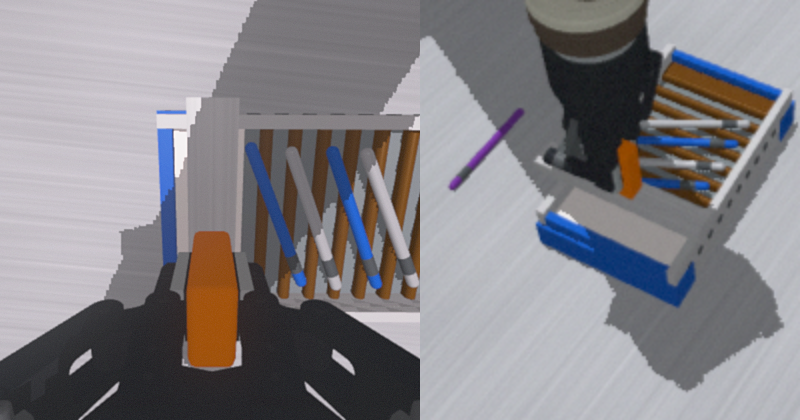

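```bash
python3 - <<'E'
from h import *
im=cv2.imread("pics/w2.png").astype(float)
g=im.mean(2)
print('bar end',[(y,int(g[y,270:295].mean())) for y in range(90,106)])
for x in (325,345,380,420,460,236): print('rim',x,[(y,int(v)) for y,v in zip(range(106,138),g[106:138,x-2:x+3].mean(1))])
for y in (105,145,190): print('bar sides',y,[(x,int(v)) for x,v in zip(range(250,266),g[y-2:y+3,250:266].mean(0))],[(x,int(v)) for x,v in zip(range(302,318),g[y-2:y+3,302:318].mean(0))])
E
```

```text
bar end [(90, 162), (91, 160), (92, 156), (93, 155), (94, 157), (95, 159), (96, 158), (97, 150), (98, 146), (99, 146), (100, 146), (101, 146), (102, 146), (103, 145), (104, 145), (105, 145)]
rim 325 [(106, 120), (107, 120), (108, 122), (109, 122), (110, 125), (111, 124), (112, 117), (113, 90), (114, 101), (115, 130), (116, 137), (117, 135), (118, 136), (119, 135), (120, 136), (121, 136), (122, 134), (123, 135), (124, 136), (125, 134), (126, 136), (127, 136), (128, 131), (129, 106), (130, 96), (131, 97), (132, 97), (133, 98), (134, 97), (135, 97), (136, 97), (137, 97)]
rim 345 [(106, 120), (107, 118), (108, 120), (109, 120), (110, 121), (111, 122), (112, 119), (113, 104), (114, 108), (115, 130), (116, 135), (117, 135), (118, 134), (119, 134), (120, 134), (121, 133), (122, 134), (123, 133), (124, 135), (125, 134), (126, 133), (127, 135), (128, 131), (129, 105), (130, 92), (131, 92), (132, 93), (133, 93), (134, 93), (135, 94), (136, 95), (137, 94)]
rim 380 [(106, 123), (107, 123), (108, 122), (109, 121), (110, 119), (111, 120), (112, 118), (113, 103), (114, 94), (115, 124), (116, 134), 
[... 1902 characters left out ...]
 245), (257, 176), (258, 128), (259, 134), (260, 138), (261, 139), (262, 139), (263, 137), (264, 136), (265, 135)] [(302, 134), (303, 135), (304, 136), (305, 138), (306, 138), (307, 142), (308, 155), (309, 161), (310, 162), (311, 162), (312, 163), (313, 156), (314, 116), (315, 89), (316, 85), (317, 82)]
bar sides 190 [(250, 163), (251, 161), (252, 161), (253, 161), (254, 162), (255, 163), (256, 161), (257, 151), (258, 135), (259, 132), (260, 135), (261, 135), (262, 135), (263, 134), (264, 132), (265, 131)] [(302, 132), (303, 133), (304, 133), (305, 136), (306, 144), (307, 157), (308, 159), (309, 160), (310, 159), (311, 158), (312, 135), (313, 102), (314, 92), (315, 94), (316, 95), (317, 93)]
```

```bash
python3 - <<'E'
from h import *
c=dict(np.load("w2.npz"))
a=np.radians(5.9);ux=np.array([np.cos(a),np.sin(a)]);uy=np.array([-np.sin(a),np.cos(a)])
T=np.array([.56861,-.22993])
def P(p,z):
    w=ray(p,z,c)[:2]-T; return (1e3*np.array([w@ux,w@uy])).round(1)
print('bar end rel tcp',P((282.2,96.7),.0935))
print('bar pts',P((282.2,105),.0935),P((282.2,190),.0935))
for p in [(236,128.4),(325,129),(460,129.6)]: print('rim in',P(p,.051))
for p in [(236,113.7),(325,114.5),(460,115.5)]: print('rim out',P(p,.051))
# end wall left (blue outer) and strip edge
M=cv2.Rodrigues(c["rvec"])[0];print((-M.T@c["tvec"]))
E
```

```text
bar end rel tcp [-79.   -0.2]
bar pts [-75.5  -0.2] [-36.1  -0.2]
rim in [-62.9 -27.2]
rim in [-62.5  25. ]
rim in [-62.2 104.1]
rim out [-71.1 -26.8]
rim out [-70.7  24.7]
rim out [-70.1 102.9]
[ 0.495244   -0.23807258  0.24810006]
```

```bash
python3 -m crank '0 0 .0017 0 .005 0;0 .005 .0017 0 .005 0;0 .012 .0017 0 .005 0;0 .02 .0017 0 .005 0;0 .025 .0017 0 .005 0;0 .026 .0017 0 .005 0;0 .026 .0017 0 .005 0;0 .026 .0017 0 .005 0'
for i in 1 2 3; do python3 -m crank '0 0 0 0 0 0'; python3 -c "
from h import *
o=bot.get_obs();print(o['ee_pos'],o['tcp_rot'],o['wrist_force'],o['torque'])";done
```

```text
time: 7.9
ee_pos: [0.5664, -0.2307, 0.09]
tcp_rot: [-90.0, 0.0, 95.6]
wrist_force: [-0.4, -0.5, -1.4]
opening: 0.0175
time: 8.0
ee_pos: [0.5665, -0.2308, 0.0902]
tcp_rot: [-90.0, 0.0, 95.6]
wrist_force: [0.2, -0.2, -1.7]
opening: 0.0173
[ 0.56650148 -0.23075774  0.09016045] [-9.00280207e+01  1.69983599e-02  9.55694695e+01] [ 0.22967789 -0.22455751 -1.66658591] [-0.00128209  0.03942918 -0.00656429]
time: 8.1
ee_pos: [0.5665, -0.2308, 0.0901]
tcp_rot: [-90.0, 0.0, 95.6]
wrist_force: [0.3, 0.3, -2.6]
opening: 0.0171
[ 0.56645391 -0.2307506   0.09006256] [-9.00234680e+01  1.30442240e-02  9.55681469e+01] [ 0.31067476  0.34899246 -2.57344369] [ 0.00804912 -0.02263577  0.03849676]
time: 8.2
ee_pos: [0.5664, -0.2307, 0.09]
tcp_rot: [-90.0, 0.0, 95.6]
wrist_force: [0.2, 0.2, -1.6]
opening: 0.0174
[ 0.5664181 -0.2307085  0.0899738] [-9.00163128e+01  8.07679630e-03  9.55692118e+01] [ 0.23390675  0.22579129 -1.63564206] [0.01336217 0.00426825 0.00306711]
```

```bash
python3 -m crank '0 .0005 0 0 0 0;0 .001 0 0 0 0;0 .001 0 0 0 0;0 .001 0 0 0 0' | sed -n '2p;4p'
python3 -m crank '0 .0003 0 0 0 0;0 .0003 0 0 0 0;0 .0003 0 0 0 0' | sed -n '2p;4p'
python3 -m crank '0 .0003 0 0 0 0;0 .0003 0 0 0 0;0 .0003 0 0 0 0'| sed -n '2p;4p'
```

```text
ee_pos: [0.5663, -0.2307, 0.0887]
wrist_force: [0.4, -0.4, -1.8]
ee_pos: [0.5663, -0.2307, 0.0885]
wrist_force: [1.0, -0.6, -1.9]
ee_pos: [0.5663, -0.2307, 0.0882]
wrist_force: [-0.0, 0.0, -3.3]
```

```bash
python3 -m crank '0 .0002 0 0 0 0;0 .0002 0 0 0 0;0 .0002 0 0 0 0' | sed -n '2p;4p'
python3 -m crank '0 .0002 0 0 0 0;0 .0002 0 0 0 0;0 .0002 0 0 0 0'| sed -n '2p;4p'
```

```text
ee_pos: [0.5663, -0.2307, 0.088]
wrist_force: [0.1, 0.3, -3.1]
ee_pos: [0.5663, -0.2307, 0.0878]
wrist_force: [0.6, -0.2, -1.8]
```

```bash
python3 -m crank '0 .0002 0 0 0 0;0 .0002 0 0 0 0;0 .0002 0 0 0 0'| sed -n '2p;4p'
```

```text
ee_pos: [0.5663, -0.2307, 0.0876]
wrist_force: [-0.6, -0.7, -1.9]
```

```bash
python3 -m crank '0 .0002 0 0 0 0;0 .0002 0 0 0 0;0 .0002 0 0 0 0'| sed -n '2p;4p'
```

```text
ee_pos: [0.5663, -0.2307, 0.0874]
wrist_force: [-0.2, 0.3, -1.7]
```

```bash
python3 -m crank '0 .0002 0 0 0 0;0 .0002 0 0 0 0;0 .0002 0 0 0 0'| sed -n '2p;4p'
```

```text
ee_pos: [0.5663, -0.2307, 0.0873]
wrist_force: [0.3, -0.8, -0.6]
```

```bash
python3 -m crank '0 .0002 0 0 0 0;0 .0002 0 0 0 0;0 .0002 0 0 0 0'| sed -n '2p;4p'
```

```text
ee_pos: [0.5663, -0.2307, 0.0872]
wrist_force: [-2.1, -0.1, 1.4]
```

```bash
python3 -m crank '0 .0001 0 0 0 0;0 .0001 0 0 0 0;0 .0001 0 0 0 0'| sed -n '2p;4p'
```

```text
ee_pos: [0.5663, -0.2307, 0.0872]
wrist_force: [-2.5, -0.0, 4.3]
```

```bash
for i in 1 2 3; do python3 -m crank '0 0 0 0 0 0' >/dev/null; python3 -c "
from h import *
o=bot.get_obs();print(o['time'],o['ee_pos'],o['tcp_rot'],o['wrist_force'],o['torque'])";done
```

```text
11.4 [ 0.56632352 -0.23070905  0.0871606 ] [-9.00095796e+01  6.68775779e-03  9.55683693e+01] [-3.80491917  0.07950579  3.6857181 ] [0.16160886 0.51784073 0.02524634]
11.5 [ 0.56632033 -0.23074485  0.0871308 ] [-9.00084494e+01  9.63150787e-03  9.55668700e+01] [-3.04440695 -0.35572191  4.62606399] [0.18982016 0.57655275 0.00690945]
11.6 [ 0.56633188 -0.23073162  0.08714608] [-9.00084710e+01  1.03846035e-02  9.55684775e+01] [-3.24778496  0.04486678  5.56895228] [ 0.16355426  0.6158465  -0.00537166]
```

```bash
for i in 1 2; do python3 -m crank '0 0 0 .003 0 0;0 0 0 .003 0 0' >/dev/null; python3 -c "
from h import *
o=bot.get_obs();print(o['time'],o['ee_pos'],o['tcp_rot'],o['wrist_force'],o['torque'])";done
```

```text
11.8 [ 0.56634146 -0.23074532  0.08719907] [-8.98331617e+01  1.01751946e-02  9.55674986e+01] [-4.79034609 -0.01652748  6.28786084] [0.14725422 0.50783182 0.04113789]
12.0 [ 0.56643058 -0.23074881  0.087373  ] [-8.96761956e+01  1.53460130e-02  9.55689971e+01] [-4.90411515  0.90928104  5.93334717] [0.11963885 0.52751394 0.01837179]
```

```bash
python3 - <<'E'
from h import *
o=bot.get_obs();c=vision.get_calibration("wrist");im=vision.camera("wrist");save(im,"w3.png");np.savez("w3.npz",**c)
s=vision.camera("scene");save(s,"s3.png")
print(o['ee_pos'],o['wrist_force'])
k=np.zeros((600,800,3),np.uint8);k[:300,:]=cv2.resize(im[70:160,200:440],(800,300),interpolation=cv2.INTER_CUBIC)
k[300:,:]=cv2.resize(s[250:340,150:390],(800,300),interpolation=cv2.INTER_CUBIC);save(k,"m3.png")
E
```

```text
[ 0.56643058 -0.23074881  0.087373  ] [-4.90411515  0.90928104  5.93334717]
```

View pics/m3.png

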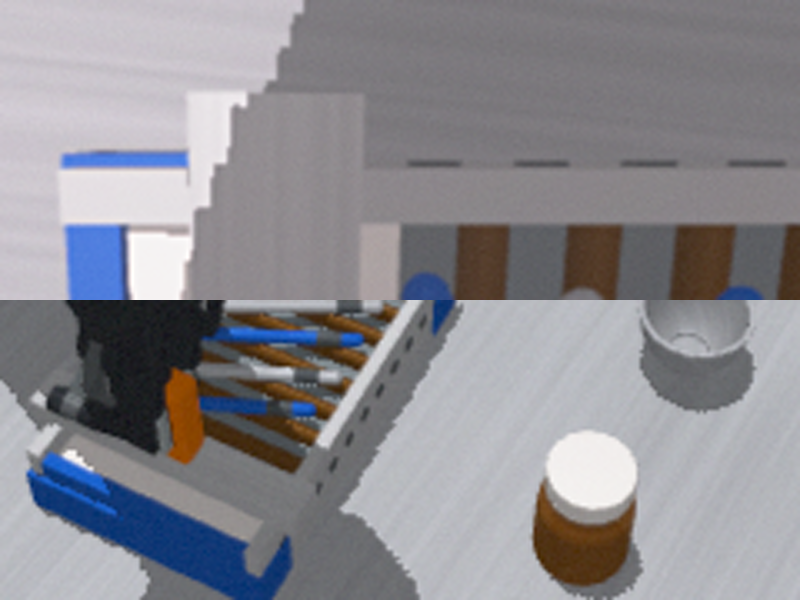

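```bash
python3 - <<'E'
from h import *
c=dict(np.load("w3.npz"))
a=np.radians(5.6);ux=np.array([np.cos(a),np.sin(a)]);uy=np.array([-np.sin(a),np.cos(a)])
T=np.array([.56643,-.23075])
def P(p,z):
    w=ray((200+p[0]/3.3333-.35,70+p[1]/3.3333-.35),z,c)[:2]-T; return (1e3*np.array([w@ux,w@uy])).round(1)
print('bar end',P((215,93),.063),P((340,93),.063),'sides',P((187,110),.063),P((365,110),.063))
print('rim out',P((130,168),.051),P((700,168),.051),'in',P((130,224),.051),P((700,224),.051),'rim end',P((60,190),.051), 'strip end',P((400,235),.035))
M=cv2.Rodrigues(c["rvec"])[0];print((-M.T@c["tvec"]),np.degrees(np.arccos(-M[2,2])))
E
```

```text
bar end [-78.9  -8.3] [-78.8   8.6] sides [-76.7 -12.1] [-76.7  12. ]
rim out [-68.8 -21.6] [-68.7  62.9] in [-60.7 -22. ] [-60.6  63.8] rim end [-65.6 -32.2] strip end [-57.7  20.5]
[ 0.49393174 -0.23842203  0.21856715] 16.532232555369642
```

```bash
r(){ python3 -c "
from h import *
o=bot.get_obs();print(o['time'],(o['ee_pos']*1e3).round(2),o['tcp_rot'].round(2),o['wrist_force'].round(1),o['torque'].round(2))"; }; r
python3 -m crank '0 -.0002 0 0 0 0;0 -.0002 0 0 0 0' >/dev/null; r
python3 -m crank '0 0 0 .003 0 0;0 0 0 .003 0 0' >/dev/null; r;python3 -m crank '0 0 0 0 0 0;0 0 0 0 0 0' >/dev/null; r
```

```text
12.1 [ 566.42 -230.75   87.35] [-8.968e+01  1.000e-02  9.557e+01] [-3.7 -0.   6.8] [0.18 0.45 0.05]
12.3 [ 566.42 -230.74   87.38] [-8.968e+01  1.000e-02  9.557e+01] [-3.3 -0.8  6.6] [0.14 0.35 0.11]
12.5 [ 566.51 -230.74   87.54] [-8.951e+01  2.000e-02  9.557e+01] [-4.3 -0.7  6.8] [0.14 0.38 0.04]
12.7 [ 566.49 -230.75   87.53] [-8.952e+01  2.000e-02  9.557e+01] [-4.   1.   6.4] [0.13 0.37 0.07]
```

```bash
r(){ python3 -c "
from h import *
o=bot.get_obs();print(o['time'],(o['ee_pos']*1e3).round(2),o['tcp_rot'].round(2),o['wrist_force'].round(1),o['torque'].round(2),o['q'].round(3)[1:4],o['joint_efforts'].round(1)[1:4])"; }; r
for i in 1 2 3 4 5; do python3 -m crank '0 -.0002 0 0 0 0;0 -.0002 0 0 0 0;0 -.0002 0 0 0 0' >/dev/null; r; done
```

```text
12.7 [ 566.49 -230.75   87.53] [-8.952e+01  2.000e-02  9.557e+01] [-4.   1.   6.4] [0.13 0.37 0.07] [13.556  2.663 79.527] [-57.6  44.8  -1.1]
13.0 [ 566.54 -230.72   87.54] [-8.952e+01  1.000e-02  9.557e+01] [-3.4  0.1  5.2] [0.16 0.27 0.04] [13.565  2.676 79.535] [-58.   44.9  -0.9]
13.3 [ 566.49 -230.71   87.56] [-8.951e+01  1.000e-02  9.557e+01] [-1.7  0.2  4.3] [ 0.06  0.07 -0.02] [13.57   2.684 79.55 ] [-58.6  44.9  -0.4]
13.6 [ 566.51 -230.71   87.63] [-89.5    0.    95.57] [-0.5  0.1  2. ] [ 0.01 -0.32 -0.03] [13.574  2.697 79.562] [-59.6  45.    0.3]
13.9 [ 566.45 -230.66   87.7 ] [-89.49  -0.    95.57] [ 1.7 -0.1  0.6] [ 0.01 -0.51 -0.02] [13.577  2.708 79.584] [-60.9  45.4   0.9]
14.2 [ 566.18 -230.6    87.85] [-8.946e+01 -1.000e-02  9.557e+01] [ 0.4 -0.6 -0.5] [ 0.05 -0.36 -0.01] [13.571  2.717 79.632] [-61.8  46.5   0.5]
```

```bash
r(){ python3 -c "
from h import *
o=bot.get_obs();print(o['time'],(o['ee_pos']*1e3).round(2),o['tcp_rot'].round(2),o['wrist_force'].round(1),o['torque'].round(2))"; }
python3 -m crank '0 -.0005 0 0 0 0;0 -.0005 0 -.0042 0 0;0 -.0005 0 -.0042 0 0' >/dev/null; r
for i in 1 2 3 4 5 6; do python3 -m crank '0 .0002 0 0 0 0;0 .0002 0 0 0 0;0 .0002 0 0 0 0' >/dev/null; r; done
```

```text
14.5 [ 566.02 -230.64   88.29] [-8.970e+01 -1.000e-02  9.557e+01] [ 0.5  0.9 -2.4] [ 0.04 -0.02 -0.01]
14.8 [ 566.27 -230.64   88.33] [-89.71  -0.    95.57] [ 0.8  1.  -2.7] [0.01 0.04 0.02]
15.1 [ 566.33 -230.69   88.19] [-89.72   0.    95.57] [ 0.2  0.6 -2.5] [ 0.   -0.03  0.01]
15.4 [ 566.31 -230.68   87.97] [-89.72  -0.    95.57] [-0.1 -0.7 -2.3] [0.01 0.01 0.04]
15.7 [ 566.33 -230.69   87.78] [-89.72   0.    95.57] [ 0.8  0.4 -1.8] [-0.02  0.02  0.  ]
16.0 [ 566.33 -230.69   87.63] [-89.73   0.    95.57] [ 0.2 -0.3 -1.8] [-0.02  0.04  0.01]
16.3 [ 566.34 -230.68   87.56] [-89.73   0.    95.57] [-1.9  0.1  1. ] [0.05 0.16 0.04]
```

```bash
r(){ python3 -c "
from h import *
o=bot.get_obs();print(o['time'],(o['ee_pos']*1e3).round(2),o['tcp_rot'].round(2),o['wrist_force'].round(1),o['torque'].round(2))"; }
for i in 1 2 3; do python3 -m crank '0 .00015 0 0 0 0;0 .00015 0 0 0 0;0 .00015 0 0 0 0' >/dev/null; r; done
```

```text
16.6 [ 566.31 -230.76   87.48] [-8.973e+01  1.000e-02  9.556e+01] [-2.4  0.4  2.4] [ 0.01  0.38 -0.  ]
16.9 [ 566.3  -230.74   87.36] [-8.973e+01  1.000e-02  9.556e+01] [-3.9  0.2  4.8] [ 0.09  0.56 -0.01]
17.2 [ 566.28 -230.74   87.31] [-8.974e+01  1.000e-02  9.557e+01] [-4.5  0.3  5.3] [ 0.08  0.58 -0.  ]
```

```bash
cat > r.py <<'E'
from h import *
o=bot.get_obs();p=o['ee_pos'];a=np.radians(5.6);d=p[:2]-np.array([.5663,-.2307])
print(o['time'],'tray y',round(-80.7+1e3*(d@[-np.sin(a),np.cos(a)]),1),'dx',round(1e3*(d@[np.cos(a),np.sin(a)]),2),'z',(p[2]*1e3).round(2),o['tcp_rot'].round(2),o['wrist_force'].round(1),o['torque'].round(2))
E
python3 -m crank '0 0 0 .002 0 0;0 0 0 .002 0 0' >/dev/null; python3 r.py
python3 -m crank '.001 0 0 0 0 0;.003 0 0 0 0 0;.005 0 0 0 0 0;.007 0 0 0 0 0' >/dev/null; python3 r.py
python3 -m crank '.002 0 0 0 0 0;.004 0 0 0 0 0;.006 0 0 0 0 0;.008 0 0 0 0 0' >/dev/null; python3 r.py
```

```text
17.4 tray y -80.7 dx 0.05 z 87.4 [-8.963e+01  1.000e-02  9.557e+01] [-5.6  0.2  6.6] [0.16 0.56 0.05]
17.8 tray y -74.0 dx 0.56 z 87.29 [-8.969e+01  6.000e-02  9.555e+01] [ 0.3 -3.8  4.2] [-0.89 -0.52 -0.23]
18.2 tray y -65.7 dx 0.33 z 87.27 [-8.966e+01  4.000e-02  9.556e+01] [ 1.2 -5.9  4.6] [-1.13 -0.67 -0.35]
```

```bash
python3 -m crank '0 0 0 -.003 0 0;0 0 0 -.006 0 0;0 0 0 -.006 0 0' >/dev/null; python3 r.py;python3 -m crank '.001 0 0 0 0 0;.002 0 0 0 0 0' >/dev/null; python3 r.py
```

```text
18.5 tray y -65.5 dx 0.27 z 87.15 [-9.000e+01 -1.000e-02  9.559e+01] [ 2.  -3.2  6.1] [-0.67 -0.47 -0.25]
18.7 tray y -63.8 dx 0.15 z 87.14 [-8.997e+01  3.000e-02  9.559e+01] [ 1.  -4.2  5.8] [-1.09 -0.35 -0.04]
```

```bash
python3 -m crank '.002 -.0002 0 0 0 0;.004 -.0002 0 0 0 0;.006 -.0002 0 0 0 0;.008 -.0002 0 0 0 0' >/dev/null; python3 r.py
python3 -m crank '.002 0 0 0 0 0;.004 0 0 0 0 0;.006 0 0 0 0 0;.008 0 0 0 0 0' >/dev/null; python3 r.py
```

```text
19.1 tray y -55.5 dx 0.04 z 87.16 [-89.95   0.    95.57] [ 0.4 -3.7  5.3] [-0.96 -0.29 -0.01]
19.5 tray y -47.5 dx 0.0 z 87.13 [-89.95   0.    95.58] [ 0.1 -5.   4.9] [-0.89 -0.34 -0.1 ]
```

```bash
python3 -m crank '.002 0 0 0 0 0;.004 0 0 0 0 0;.006 0 0 0 0 0;.008 0 0 0 0 0' >/dev/null; python3 r.py
python3 -m crank '.002 0 0 0 0 0;.004 0 0 0 0 0;.006 0 0 0 0 0;.008 0 0 0 0 0' >/dev/null; python3 r.py
```

```text
19.9 tray y -39.5 dx 0.03 z 87.15 [-89.95   0.    95.57] [ 0.  -5.2  5.6] [-0.92 -0.38 -0.09]
20.3 tray y -31.5 dx 0.01 z 87.15 [-89.95   0.    95.58] [ 0.7 -4.8  4.5] [-0.96 -0.35 -0.06]
```

```bash
python3 - <<'E'
from h import *
save(vision.camera("wrist"),"w4.png")
E
python3 r.py
```

```text
20.35 tray y -31.2 dx 0.06 z 87.2 [-89.95  -0.    95.58] [ 0.8 -3.4  4.5] [-0.77 -0.36 -0.07]
```

View pics/w4.png

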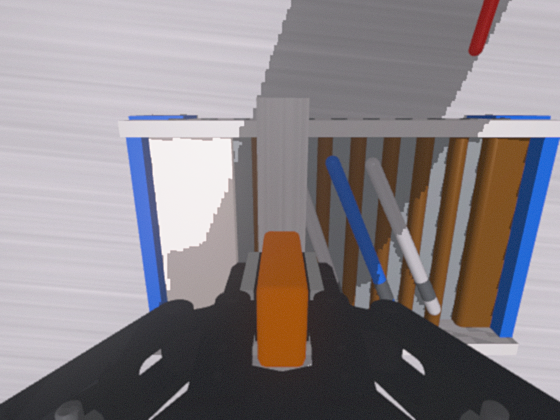

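```bash
python3 -m crank '.0015 0 0 0 0 0;.003 0 0 0 0 0;.0045 0 0 0 0 0;.006 0 0 0 0 0;.0075 0 0 0 0 0;.009 0 0 0 0 0' >/dev/null; python3 r.py
python3 -m crank '.0015 0 0 0 0 0;.003 0 0 0 0 0;.0045 0 0 0 0 0;.006 0 0 0 0 0;.0075 0 0 0 0 0;.009 0 0 0 0 0' >/dev/null; python3 r.py
```

```text
20.95 tray y -22.6 dx 0.03 z 87.17 [-8.995e+01  1.000e-02  9.557e+01] [ 0.4 -4.5  5.7] [-0.95 -0.35 -0.04]
21.55 tray y -13.6 dx 0.01 z 87.14 [-8.995e+01  1.000e-02  9.557e+01] [ 0.8 -4.8  5.1] [-0.97 -0.31 -0.03]
```

```bash
python3 -m crank '.0015 0 0 0 0 0;.003 0 0 0 0 0;.0045 0 0 0 0 0;.006 0 0 0 0 0;.0075 0 0 0 0 0;.009 0 0 0 0 0' >/dev/null; python3 r.py
python3 -m crank '.0015 0 0 0 0 0;.003 0 0 0 0 0;.0045 0 0 0 0 0;.006 0 0 0 0 0;.0075 0 0 0 0 0;.009 0 0 0 0 0' >/dev/null; python3 r.py
```

```text
22.15 tray y -4.6 dx -0.02 z 87.15 [-8.994e+01  1.000e-02  9.557e+01] [ 1.  -3.9  4.4] [-0.96 -0.36 -0.06]
22.75 tray y 4.4 dx -0.01 z 87.14 [-8.995e+01  1.000e-02  9.557e+01] [ 1.4 -4.6  5.2] [-0.95 -0.34  0.02]
```

```bash
python3 - <<'E'
from h import *
save(vision.camera("wrist"),"w5.png")
E
python3 r.py
```

```text
22.8 tray y 4.6 dx -0.02 z 87.14 [-89.94   0.    95.58] [-0.  -3.1  5. ] [-0.86 -0.37 -0.03]
```

View pics/w5.png

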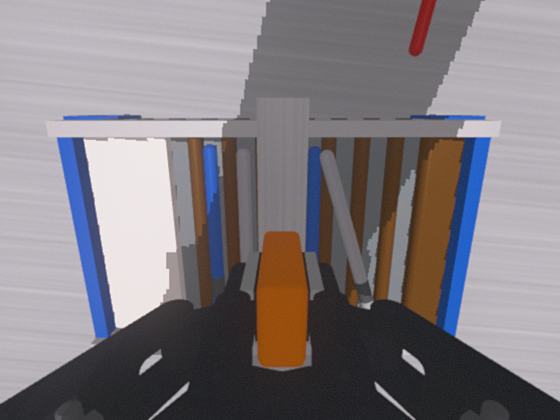

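```bash
python3 -m crank '.0015 0 0 0 0 0;.003 0 0 0 0 0;.0045 0 0 0 0 0;.006 0 0 0 0 0;.0075 0 0 0 0 0;.009 0 0 0 0 0' >/dev/null; python3 r.py
python3 -m crank '.0015 0 0 0 0 0;.003 0 0 0 0 0;.0045 0 0 0 0 0;.006 0 0 0 0 0;.0075 0 0 0 0 0;.009 0 0 0 0 0' >/dev/null; python3 r.py
```

```text
23.4 tray y 13.4 dx 0.02 z 87.16 [-8.995e+01  1.000e-02  9.558e+01] [-0.7 -3.8  4.8] [-0.92 -0.34 -0.06]
24.0 tray y 22.4 dx -0.01 z 87.15 [-8.994e+01  1.000e-02  9.557e+01] [ 0.8 -4.3  5.3] [-0.95 -0.33  0.01]
```

```bash
python3 -m crank '.0015 0 0 0 0 0;.003 0 0 0 0 0;.0045 0 0 0 0 0;.006 0 0 0 0 0;.0075 0 0 0 0 0;.009 0 0 0 0 0' >/dev/null; python3 r.py
python3 -m crank '.0015 0 0 0 0 0;.003 0 0 0 0 0;.0045 0 0 0 0 0;.006 0 0 0 0 0;.0075 0 0 0 0 0;.009 0 0 0 0 0' >/dev/null; python3 r.py
```

```text
24.6 tray y 31.4 dx -0.04 z 87.14 [-8.994e+01  1.000e-02  9.557e+01] [ 0.4 -3.9  4.6] [-0.95 -0.34 -0.09]
25.2 tray y 40.4 dx -0.06 z 87.12 [-8.994e+01  1.000e-02  9.557e+01] [-0.3 -4.1  4.4] [-1.   -0.35 -0.09]
```

```bash
python3 -m crank '.0015 0 0 0 0 0;.003 0 0 0 0 0;.0045 0 0 0 0 0;.006 0 0 0 0 0;.0075 0 0 0 0 0;.009 0 0 0 0 0' >/dev/null; python3 r.py
python3 -m crank '.0015 0 0 0 0 0;.003 0 0 0 0 0;.0045 0 0 0 0 0;.006 0 0 0 0 0;.0075 0 0 0 0 0;.009 0 0 0 0 0' >/dev/null; python3 r.py
```

```text
25.8 tray y 49.4 dx -0.08 z 87.13 [-8.994e+01  1.000e-02  9.557e+01] [-0.5 -4.2  5.2] [-0.92 -0.34 -0.01]
26.4 tray y 58.4 dx -0.05 z 87.13 [-8.994e+01  1.000e-02  9.557e+01] [ 0.6 -4.3  6. ] [-0.96 -0.36 -0.04]
```

```bash
python3 -m crank '.0015 0 0 0 0 0;.003 0 0 0 0 0;.0045 0 0 0 0 0;.006 0 0 0 0 0;.0075 0 0 0 0 0;.009 0 0 0 0 0' >/dev/null; python3 r.py
python3 -m crank '.0015 0 0 0 0 0;.003 0 0 0 0 0;.0045 0 0 0 0 0;.006 0 0 0 0 0;.0075 0 0 0 0 0;.009 0 0 0 0 0' >/dev/null; python3 r.py
```

```text
27.0 tray y 67.4 dx -0.07 z 87.13 [-8.993e+01  1.000e-02  9.557e+01] [ 1.2 -5.6  5.2] [-0.99 -0.35 -0.05]
27.6 tray y 76.4 dx -0.07 z 87.14 [-8.993e+01  1.000e-02  9.557e+01] [ 0.  -4.6  6. ] [-0.94 -0.34 -0.09]
```

```bash
python3 -m crank '.0015 0 0 0 0 0;.003 0 0 0 0 0;.0045 0 0 0 0 0;.006 0 0 0 0 0;.0075 0 0 0 0 0;.0075 0 0 0 0 0;.0075 0 0 0 0 0' >/dev/null; python3 r.py; python3 - <<'E'
from h import *
save(vision.camera("wrist"),"w6.png")
E
```

```text
28.3 tray y 84.1 dx -0.1 z 87.11 [-8.993e+01 -1.000e-02  9.558e+01] [ 1.  -3.9  5.3] [-0.75 -0.33 -0.04]
```

View pics/w6.png

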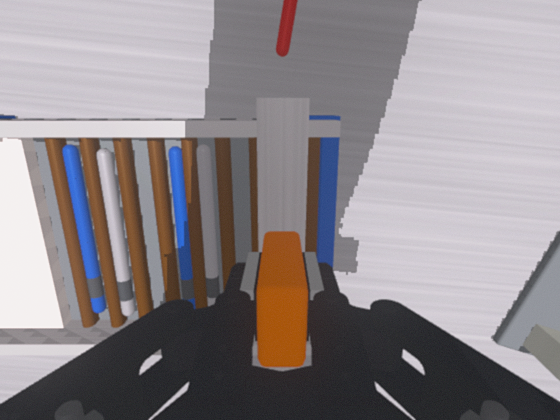

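```bash
python3 -m crank '0 -.003 0 0 0 0;0 -.01 0 0 0 0;0 -.025 0 0 0 0;0 -.045 0 0 0 0;0 -.065 0 0 0 0;0 -.075 0 0 0 0;0 -.075 0 0 0 0;0 -.075 0 0 0 0' ; cat > t.py <<'E'
from h import *
import sys
x,y,z,yaw=map(float,sys.argv[1:])
o=bot.get_obs();d=np.array([x,y,z])-o['ee_pos'];M=R.from_euler('xyz',o['tcp_rot'],degrees=True).as_matrix()
print(o['time'],o['ee_pos'],o['tcp_rot'],'shift',(M.T@d).round(4),'turn y',round(np.radians(o['tcp_rot'][2]-yaw),4))
E
python3 t.py .5527 .1682 .162 77
```

```text
time: 29.15
ee_pos: [0.5503, -0.0669, 0.1617]
tcp_rot: [-89.9, -0.0, 95.6]
wrist_force: [0.2, -0.0, -2.4]
opening: 0.0176
29.15 [ 0.55029355 -0.06686707  0.16169053] [-8.99246479e+01 -1.27151711e-02  9.55727488e+01] shift [ 0.2337 -0.0003 -0.0252] turn y 0.3242
```

```bash
python3 -m crank '.01 0 -.001 0 .02 0;.03 0 -.003 0 .06 0;.06 0 -.0065 0 .1 0;.1 0 -.011 0 .15 0;.14 0 -.015 0 .2 0;.175 0 -.019 0 .25 0;.205 0 -.022 0 .29 0;.225 0 -.024 0 .32 0' >/dev/null
python3 -m crank '0 0 0 0 0 0;0 0 0 0 0 0;0 0 0 0 0 0' >/dev/null
python3 t.py .5527 .1682 .1 77; python3 - <<'E'
from h import *
c=vision.get_calibration("wrist");np.savez("w7.npz",**c);save(vision.camera("wrist"),"w7.png")
E
```

```text
30.25 [0.55227131 0.15852803 0.16150784] [-8.99090557e+01  5.38356571e-02  7.72256576e+01] shift [0.0096 0.0615 0.0016] turn y 0.0039
```

View pics/w7.png

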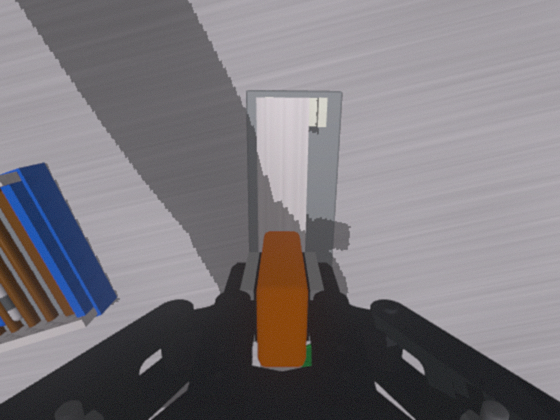

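```bash
python3 -m crank '.005 0 .0016 -.0016 .004 0;.0096 .01 .0016 -.0016 .004 0;.0096 .03 .0016 -.0016 .004 0;.0096 .05 .0016 -.0016 .004 0;.0096 .06 .0016 -.0016 .004 0;.0096 .0615 .0016 -.0016 .004 0;.0096 .0615 .0016 -.0016 .004 0;.0096 .0615 .0016 -.0016 .004 0' 
python3 t.py .5527 .1682 .078 77
```

```text
time: 31.1
ee_pos: [0.5535, 0.1692, 0.1016]
tcp_rot: [-90.1, -0.0, 77.0]
wrist_force: [-1.2, -0.6, -2.0]
opening: 0.0177
31.1 [0.55345963 0.16918554 0.10161863] [-9.01192204e+01 -2.68373055e-02  7.70045769e+01] shift [-0.0011  0.0236  0.0006] turn y 0.0001
```

```bash
python3 -m crank '-.001 0 .0006 0 0 0;-.001 .006 .0006 0 0 0;-.001 .012 .0006 0 0 0;-.001 .016 .0006 0 0 0;-.001 .019 .0006 0 0 0;-.001 .021 .0006 0 0 0;-.001 .022 .0006 0 0 0;-.001 .022 .0006 0 0 0' 
python3 -m crank '0 0 0 0 0 0;0 0 0 0 0 0' >/dev/null; python3 t.py .5527 .1682 .077 77
```

```text
time: 31.9
ee_pos: [0.5522, 0.1682, 0.0786]
tcp_rot: [-90.0, 0.0, 77.0]
wrist_force: [-0.2, -1.1, -1.5]
opening: 0.0174
32.1 [0.55228012 0.16821687 0.0788012 ] [-9.00618198e+01  4.38590804e-03  7.70057417e+01] shift [ 0.0001  0.0018 -0.0004] turn y 0.0001
```

```bash
python3 -m crank '0 .0009 0 0 0 0;0 .0018 0 0 0 0;0 .0018 0 0 0 0' |sed -n '2p;4p'
for i in 1 2; do python3 -m crank '0 .0003 0 0 0 0;0 .0003 0 0 0 0;0 .0003 0 0 0 0' |sed -n '2p;4p';done
```

```text
ee_pos: [0.5521, 0.1682, 0.0766]
wrist_force: [-0.3, -0.8, -2.8]
ee_pos: [0.5522, 0.1682, 0.0765]
wrist_force: [0.4, 0.3, -1.1]
ee_pos: [0.5522, 0.1682, 0.0762]
wrist_force: [0.2, 0.9, -1.7]
```

```bash
for i in 1 2; do python3 -m crank '0 .0002 0 0 0 0;0 .0002 0 0 0 0;0 .0002 0 0 0 0' |sed -n '2p;4p';done
```

```text
ee_pos: [0.5522, 0.1682, 0.0762]
wrist_force: [-1.5, -0.2, 1.2]
ee_pos: [0.5522, 0.1682, 0.0762]
wrist_force: [-3.1, -0.2, 5.0]
```

```bash
python3 -m crank '0 -.0003 0 0 0 0;0 -.0003 0 0 0 0;0 -.0003 0 0 0 0;0 -.0003 0 0 0 0;0 -.0003 0 0 0 0;0 -.0003 0 0 0 0;0 -.0003 0 0 0 0;0 -.0003 0 0 0 0' -1 |tail -2
python3 -m crank '0 -.01 0 0 0 0;0 -.03 0 0 0 0;0 -.06 0 0 0 0;0 -.1 0 0 0 0;0 -.14 0 0 0 0;0 -.15 0 0 0 0;0 -.15 0 0 0 0;0 -.15 0 0 0 0' 
python3 -m crank '0 0 -.06 0 0 0;0 0 -.12 0 0 0;0 0 -.17 0 0 0;0 0 -.2 0 0 0;0 0 -.2 0 0 0;0 0 -.2 0 0 0' 
python3 - <<'E'
from h import *
t=vision.camera("top");s=vision.camera("scene");save(t,"t9.png");save(s,"s9.png")
k=np.zeros((600,800,3),np.uint8)
a=cv2.resize(t[160:280,275:425],None,fx=2.8,fy=2.8,interpolation=cv2.INTER_CUBIC);k[:a.shape[0],:a.shape[1]]=a
b=cv2.resize(t[155:280,130:220],None,fx=2.8,fy=2.8,interpolation=cv2.INTER_CUBIC);k[:b.shape[0],430:430+b.shape[1]]=b
d=s[130:350,120:420];d=cv2.resize(d,None,fx=1.1,fy=1.1);k[355:355+242,:330]=d[:242]
e=cv2.resize(s[130:210,255:355],None,fx=2.9,fy=2.9,interpolation=cv2.INTER_CUBIC);k[360:360+e.shape[0],400:400+e.shape[1]]=e
save(k,"m9.png");print(t.shape)
E
```

```text
wrist_force: [0.5, 0.1, 0.1]
opening: 0.0853
time: 35.2
ee_pos: [0.552, 0.1682, 0.2253]
tcp_rot: [-90.0, 0.0, 77.0]
wrist_force: [0.6, -0.7, -0.5]
opening: 0.0854
time: 35.8
ee_pos: [0.7479, 0.1224, 0.2213]
tcp_rot: [-89.7, 0.1, 76.9]
wrist_force: [-0.5, 0.1, -0.5]
opening: 0.0857
(420, 560, 3)
```

View pics/m9.png

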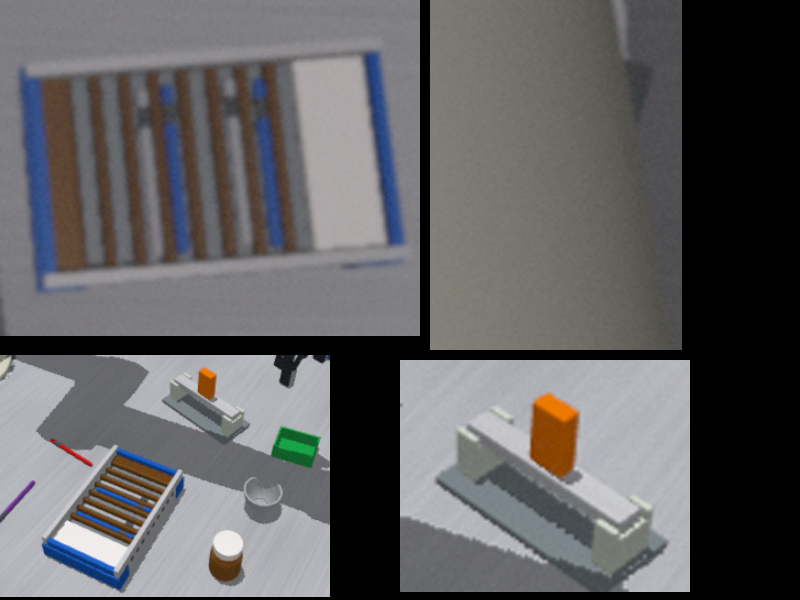

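```bash
python3 -c "
from h import *
o=bot.get_obs();print(o['time'],abs(o['qd']).max(),o['wrist_force']);print(bot.job_done())"
```

```text
35.9 2.727047043557197 [ 0.36159253  0.20551189 -0.22570573]
the job is handed in; nothing more can be done
None
```

I combed all four rods into grooves, put the rake back in its rest and handed the job in at 35.9 s; no verdict is reported.

- **Combing:** I ran the rake from y ≈ -81 mm to +84 mm on the tray. It leaned on the rims with about 6–8 N, estimated from the wrist readings. With drag included the force came to about 8–9 N in the samples, against the 16 N limit. Rim contact was at about z = 87.2–87.6 mm at the tool.
- **Last check of the rods:** the final top and scene pictures show each rod lying along its own groove, none on the ridges.
- **Last check of the rake:** the scene picture shows it level between the cheeks. The top view of the rest was blocked by the arm, so only that picture confirms it. I released it within about 0.5 mm of where I had gripped it, and the open fingers lifted clear.
- **Pot, jar and clip box:** in the picture they appear where they were. I never went near them.

**What went wrong on the way:**
- At first I misread which rim carried the load, because I mistook the point the wrist torque refers to. I tilted the rake by up to 0.5° and took that out during the first 20 mm of the stroke, before it reached the rods.
- After letting go I sent the arm about 0.2 m outward when I meant to bring it back. It touched nothing, and its joints were still settling (under 3°/s) when I handed in.

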